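# Open the rinse tank: flip up the flap, unscrew the cap and put it in the tray

## Task

Flip the hinged flap on top of the rinse tank right over to the back, then unscrew the cap beneath it: a quarter turn counterclockwise to its stop, then lift it straight off. Set the cap down upright in the steel tray, do not drop it, leave the flap open and let the spray bottle, the jar and the slide box stand where they are.

Things in the scene. Friction and masses are not known exactly. Their poses are not given: they have to be found in the camera images.
- tank: White plastic tank, 170 (x) x 130 (y) x 115 mm high, fixed. Origin: centre of its underside; x points to its hinge end (the back, roughly away from the robot), z up. The neck is in the middle of its flat top (the deck). Two hinge posts (12 x 8 mm, 50 mm high) stand on the deck at x = +62, y = +-40.
- neck (a point): Centre of the neck opening (48 mm wide) at deck height, 115 mm above the bench; axes as the tank's. Fixed tongues at its +y and -y sides hold the cap's lugs down; the lugs come out only when they lie within about 25 degrees of the tank's x axis.
- flap_hinge (a point): Hinge axis of the flap, at its middle: 62 mm behind the neck's centre and 43 mm above the deck. The axis runs along the tank's y. The plate's underside is free to push against once it is raised.
- flap (a joint): Flap angle in rad: 0 = closed, level over the cap; grows as its front end swings up and over to the back; stop at 2.9 (lying back, almost level). Weighs 40 g, so lifting it from under its front end takes under 1 N; it falls shut by itself below about 1.3 and falls open beyond about 1.8.
- flap_lip (a point): Front edge of the flap's lip, in the middle. The flap is a grey plate, 60 mm wide, 4 mm thick, centred on the level of the hinge axis and reaching 111 mm forward from it; there a lip, 34 mm wide and 5 mm thick, slants forward and up at 45 degrees. Closed, this point is 122 mm in front of the hinge axis and 10 mm above it. There is 41 mm between plate and deck, free in front, to get under it.
- cap: Black quarter-turn cap, about 80 g, loose in the neck, 46 mm high. Origin: centre of its underside, z up. From below: plug 24 mm wide, 12 high, with two lugs at its foot (42 mm over both along the cap's y, 10 wide, 5 high); disc 60 mm wide (z 12 to 18) that rests on the deck; grip bar 12 mm thick (x), 44 long (y), z 18 to 46. It stands by itself on plug and lugs.
- cap_bar (a point): Middle of the grip bar, 36 mm above the cap's origin; axes as the cap's. At the start the bar lies across the tank (cap y along tank y) or up to 0.25 rad counterclockwise of that. It turns freely counterclockwise (seen from above) to a stop where the bar lies along the tank's x, about 1.6 rad from fully locked.
- tray: Low steel tray, 170 (x) x 130 (y) mm outside, 16 mm high, walls 4 mm, fixed. Origin: centre of its underside, axes along its sides. The cap's plug stands on the inner floor, about 4 mm above the bench.
- spray: Bystander: white spray bottle with blue collar, 60 mm wide, 178 mm high. Origin: centre of its underside.
- jar: Bystander: specimen jar with white lid, 56 mm wide, 65 mm high. Origin: centre of its underside.
- slidebox: Bystander: grey box for glass slides, 102 x 87 x 36 mm. Origin: centre of its underside.
Things that resemble listed ones, but are neither listed nor needed, are in the scene too. There is more than one size of the tank; the job needs the middle-sized.

How it is judged:
By the outcome, as a careful person would: the job done as asked, in the order asked, and still so for the second after the job is handed in, with the robot touching nothing.
It also fails if it takes over 67 s, if anything falls off the work surface, if the arm or the gripper's body presses on something with over 40 N, if the wrist force passes 120 N, or if a joint passes its speed limit or range.

## Robot

A 6-joint arm with a two-finger parallel gripper is mounted at the origin on the work surface. World frame = base frame: x ahead of the robot, y to its left, z up, the work surface at z = 0. Lengths are in m, angles in rad, forces in N, time in s.
With the tool pointing down it reaches from about 0.425 to 0.95 m from the base axis. Payload 3.5 kg.
Tool frame: the origin (TCP) lies at the centre of the arm's flange, where the gripper is bolted on; the fingertips stand 173 mm ahead of it and the grasp point (between the pads) lies 155 mm ahead of it (ctrl.grip_point_offset is the distance from the TCP to the grasp point, in m); z points along the fingers, x is the direction in which the jaws open and shut, and the axes are right-handed (so a half turn about z gives the same grasp; the last joint's range is limited). The gripper opens to 85 mm and grips with 20 to 120 N. Pads are 22 mm wide; open, the fingers measure 114 mm over their backs; the gripper's body (76 mm by 85 mm) begins 54 mm behind the grasp point. The pads swing forward as they close: fully open they stand 13 mm farther back than shut.
Start: joints at [0.966, 0.286, 1.577, -0, 1.279, -0.15], TCP at [0.296, 0.606, 0.405] pointing down, gripper open.
Joint ranges: [-2.77, 2.77], [-0.9, 2.22], [0.21, 2.48], [-1.53, 4.67], [0.24, 2.81], [-2.84, 2.84]. Speed limits (rad/s): [2.79, 2.79, 3.14, 3.14, 3.14, 3.14].

## Interface

Orientations are given as a unit quaternion [w, x, y, z].
In Python, from plant import ctrl gives the robot as it stands.
- The arm moves only by the shell command python3 -m pendant 'ROWS' [OPENING] [FORCE]. ROWS is JSON, a list of rows, each a list of 4 numbers: the shift along the tool's x, y, z in mm, then the turn about the tool's z in rad. In form: [[x, y, z, turn], ...]. A call has exactly 10 rows; each row shifts and turns the pose as measured when the row begins, along the tool's axes as they then stand; what a row does not reach is not made up. A row lasts 1/10 s, in which the tool goes at most 50 mm and 8.59 degrees, less where a joint would pass 70% of its speed; a pose out of reach is approached as far as the arm can. A call with a gripper value outside its range is refused whole. OPENING is the closure, from 0 (fully open) to 1 (shut), set as the call begins (- or left out, the last holds). The fingers move at their own pace and stop on an object; FORCE is the grip in N (left out, the last holds). Time passes only in rows, so rows that do not move let the fingers close, or fill a call up. It gives the time, the measured TCP pose, the force and the opening at its end, in the units of the state.
- ctrl.sense(): the state, without advancing time (a new reading comes with each control period).
- ctrl.capture(name): name is "side" or "top"; returns the picture (384x512x3 uint8, red, green, blue); there is no depth.
- ctrl.calibration(name): a dict with "fovy" (degrees; the focal length in pixels is half the picture's height over the tangent of half this angle, whatever the lens; pixels are square), "cx", "cy" (the principal point, pixels), "dist_coeffs" ([k1, k2, p1, p2, k3] as OpenCV has them; the pictures are not rectified), "xyz" and "attitude" of the camera in the world. Camera axes: x right, y up, looking along -z (the intrinsics and any distortion apply to the point x, -y, -z); pixel columns grow to the right and rows downward; lengths in m; the calibration is good to about 2 mm. A picture is of the moment at which its call begins. calibration takes no time and is no camera call.
- ctrl.close_job(): hands the job in, once; it reports no verdict.
The state is a dict: "time_s": time; "q": joint angles; "qvel": joint speeds; "joint_torque": joint torques, N m; "tcp_pos": TCP position; "eef_rot": TCP orientation; "wrist_force": force on the tool from outside, world axes, zero at the start; "torque": the same for the moment, N m; "opening": finger opening in m.
Only numpy, scipy, OpenCV 4.12 (cv2) and the standard library are available. Lean on these libraries where they do the work, as an engineer would, in place of code of your own. Each camera call takes 0.05 s, during which the arm holds its last target.

## Working session

There is one attempt and no reset: what is moved stays moved. The work goes in short steps, Python scripts to look and compute and a shell command to move; the robot and the scene stay as the last step left them, time stands still between calls to the robot, and variables do not carry over. Pictures are saved under pics/ and viewed, and the job is handed in when it is done.

```bash
ls; mkdir -p pics; python3 - <<'E'
from plant import ctrl
import cv2
for n in("side","top"):
    im=ctrl.capture(n); cv2.imwrite(f"pics/{n}0.png",im[:,:,::-1]); print(ctrl.calibration(n))
print(ctrl.sense(), ctrl.grip_point_offset)
E
```

```text
pics
{'fovy': 49.862605440107814, 'cx': 252.14251118463338, 'cy': 186.03298309005646, 'dist_coeffs': array([0.00608813, 0.        , 0.        , 0.        , 0.        ]), 'xyz': array([ 0.21539362, -0.69483664,  0.82803874]), 'attitude': array([ 0.88717394,  0.41952199, -0.07982252, -0.1747915 ])}
{'fovy': 42.814795187856745, 'cx': 258.0687046373006, 'cy': 183.0666137245002, 'dist_coeffs': array([-0.08731155,  0.        ,  0.        ,  0.        ,  0.        ]), 'xyz': array([0.40543291, 0.11879093, 1.49583709]), 'attitude': array([-0.70047524, -0.02887108,  0.02707153,  0.71257844])}
{'time_s': 0.1, 'q': array([ 9.66002768e-01,  2.87136716e-01,  1.57805091e+00, -1.07903650e-05,
        1.27859213e+00, -1.50001857e-01]), 'qvel': array([ 0.0012354 , -0.00342755, -0.00140244,  0.00105472,  0.00105943,
       -0.00205019]), 'joint_torque': array([ 1.07649208e-03, -4.07297623e+01, -2.93698990e+01, -1.19663619e-04,
        3.39947772e-03,  2.83253246e-05]), 'tcp_pos': array([0.2963563 , 0.60621241, 0.40343432]), 'eef_rot': array([ 4.38635176e-04,  8.48313231e-01,  5.29493595e-01, -1.00174095e-03]), 'wrist_force': array([ 0.22722819, -0.11457538, -1.02416904]), 'torque': array([ 0.0418032 , -0.01801694,  0.03598649]), 'opening': 0.08514906089168651} 0.1547
```

View pics/side0.png

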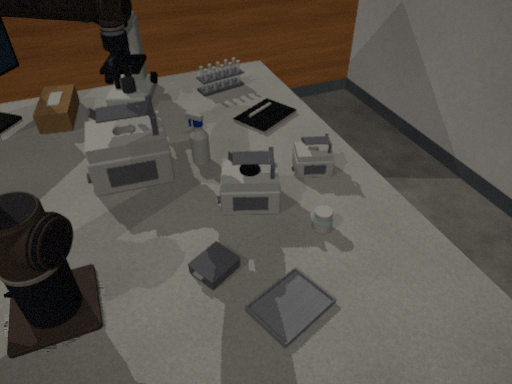

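View pics/top0.png

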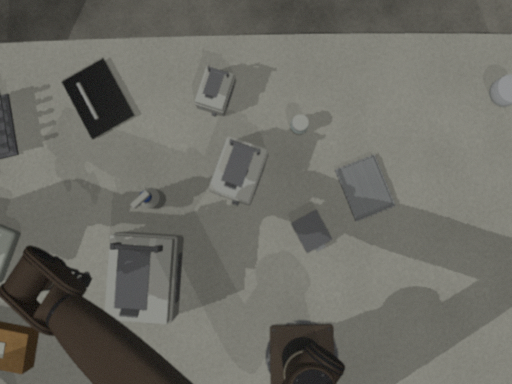

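The side view shows three tanks: a large one at (128,150), a middle one at (250,185) and a small one at (313,160). In the top view the middle tank is at about (238,170), the tray at (365,187), the slide box at (311,229), the jar at (300,123) and the spray bottle at (150,198). Next I'll enlarge crops.

```bash
cat > h.py <<'E'
import numpy as np, cv2
from scipy.spatial.transform import Rotation as R
from plant import ctrl
def cam(n):
    c=ctrl.calibration(n); f=192/np.tan(np.radians(c['fovy'])/2)
    K=np.array([[f,0,c['cx']],[0,f,c['cy']],[0,0,1.]]); a=c['attitude']
    Rw=R.from_quat([a[1],a[2],a[3],a[0]]).as_matrix()
    return K,np.array(c['dist_coeffs']),Rw@np.diag([1,-1,-1.]),np.array(c['xyz'])
def ray(n,uv):
    K,d,Rc,o=cam(n); p=cv2.undistortPoints(np.array([[uv]],float),K,d)[0,0]
    return o,Rc@np.array([p[0],p[1],1])
def atz(n,uv,z):
    o,v=ray(n,uv); return o+v*(z-o[2])/v[2]
def proj(n,P):
    K,d,Rc,o=cam(n); P=np.atleast_2d(P)
    return cv2.projectPoints((P-o)@Rc,np.zeros(3),np.zeros(3),K,d)[0][:,0]
def crop(n,src,x,y,w,h,s,out,pts=None):
    im=cv2.imread(src) if isinstance(src,str) else src
    c=cv2.resize(im[y:y+h,x:x+w],None,fx=s,fy=s,interpolation=cv2.INTER_CUBIC)
    if pts is not None:
        for p in proj(n,pts): cv2.circle(c,(int((p[0]-x+.5)*s),int((p[1]-y+.5)*s)),3,(0,0,255),1)
    for k in range(0,w,10): cv2.putText(c,str(x+k),(k*s,8),0,.3,(0,255,255),1); cv2.line(c,(k*s,10),(k*s,14),(0,255,255),1)
    for k in range(0,h,10): cv2.putText(c,str(y+k),(0,k*s+4),0,.3,(0,255,255),1)
    cv2.imwrite(out,c)
E
python3 - <<'E'
from h import *
crop('top','pics/top0.png',200,130,80,80,7,'pics/c1.png')
crop('side','pics/side0.png',210,140,80,80,7,'pics/c2.png')
crop('top','pics/top0.png',280,140,120,120,5,'pics/c3.png')
E
```

```text
(no output)
```

View pics/c1.png

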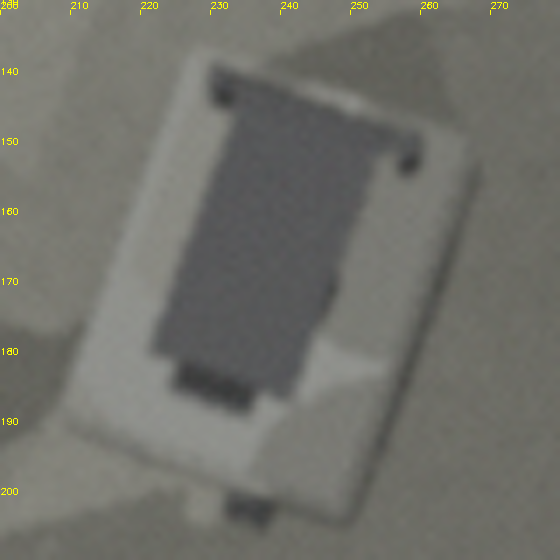

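View pics/c2.png

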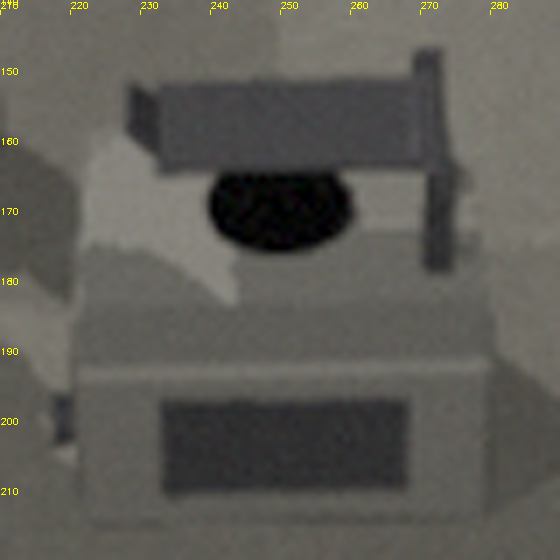

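View pics/c3.png

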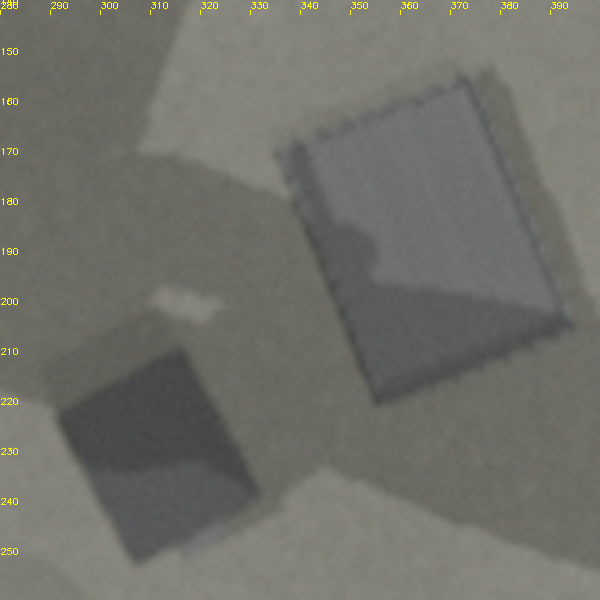

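The top crop shows these middle-tank deck corners: (209.5,189.5), (249,204), (267,151) and (228,137.5). The plate's front corners are at (221.7,180.3) and (241.4,186.7). The tray rim corners are (335,170), (378,153.6), (394.4,205) and (355,221). I'll fit poses to these.

```bash
python3 - <<'E'
from h import *
from scipy.optimize import least_squares
deck=[(209.5,189.5),(249,204),(267.5,151),(228,137.5)]
P=[atz('top',p,.115) for p in deck]
print(np.round(P,4)); s=lambda i,j:np.linalg.norm(P[i]-P[j]); print('sides',s(0,1),s(1,2),s(2,3),s(3,0))
def pose(x,l): 
    c,s=np.cos(x[2]),np.sin(x[2]); l=np.atleast_2d(np.array(l,float)); return np.c_[x[0]+c*l[:,0]-s*l[:,1],x[1]+s*l[:,0]+c*l[:,1],l[:,2]]
L=[(-.085,.065,.115),(-.085,-.065,.115),(.085,-.065,.115),(.085,.065,.115)]
r=least_squares(lambda x:(proj('top',pose(x,L))-deck).ravel(),[.6,.15,0]); print('tank',r.x,np.round(r.fun,1)); T=r.x
tr=[(335,170),(378,153.6),(394.4,205),(355,221)]
Q=[atz('top',p,.016) for p in tr]; s=lambda i,j:np.linalg.norm(Q[i]-Q[j]); print('tray sides',s(0,1),s(1,2),s(2,3),s(3,0)); print(np.round(Q,3))
L2=[(.085,.065,.016),(.085,-.065,.016),(-.085,-.065,.016),(-.085,.065,.016)]
r2=least_squares(lambda x:(proj('top',pose(x,L2))-tr).ravel(),[.5,-.2,0]); print('tray',r2.x,np.round(r2.fun,1))
F=[(-.049,.03,.16),(-.049,-.03,.16),(.062,.03,.158),(.062,-.03,.158),(-.06,.017,.168),(-.06,-.017,.168),(0,0,.133)]
th=np.linspace(0,6.28,20); F2=[(.03*np.cos(a),.03*np.sin(a),.133) for a in th]
pts=np.vstack([pose(T,L),pose(T,F),pose(T,F2)])
crop('top','pics/top0.png',200,130,80,80,7,'pics/c1b.png',pts)
crop('side','pics/side0.png',210,140,80,80,7,'pics/c2b.png',pts)
crop('side','pics/side0.png',240,250,100,100,6,'pics/c3b.png',pose(r2.x,L2))
print('lip',pose(T,[(-.06,0,.168)]))
for n,uv,z in [('jar',(300,122),.065),('spray',(152,198),.1),('box',(311,229),.036)]: print(n,atz('top',uv,z))
E
```

```text
[[0.4991 0.2591 0.115 ]
 [0.4562 0.1479 0.115 ]
 [0.606  0.093  0.115 ]
 [0.6468 0.2049 0.115 ]]
sides 0.11909605466674912 0.15953132016538507 0.11916087911604649 0.15735897968215148
tank [ 0.5521586   0.17624358 -0.35417977] [-2.7  1.5  1.2  2.2  2.5 -1.2 -1.  -2.6]
tray sides 0.14224924872934952 0.16428957759926588 0.1305196358236259 0.16574098477533136
[[ 0.559 -0.113  0.016]
 [ 0.607 -0.247  0.016]
 [ 0.449 -0.292  0.016]
 [ 0.403 -0.169  0.016]]
tray [ 0.50427862 -0.20524564  0.32735456] [ 1.  -1.7 -2.4  0.4  0.9  1.3  0.5 -0.1]
lip [[0.49588272 0.19705285 0.168     ]]
jar [ 0.69840088 -0.0059381   0.065     ]
spray [0.4784664  0.42611084 0.1       ]
box [ 0.38157124 -0.03345871  0.036     ]
```

View pics/c1b.png

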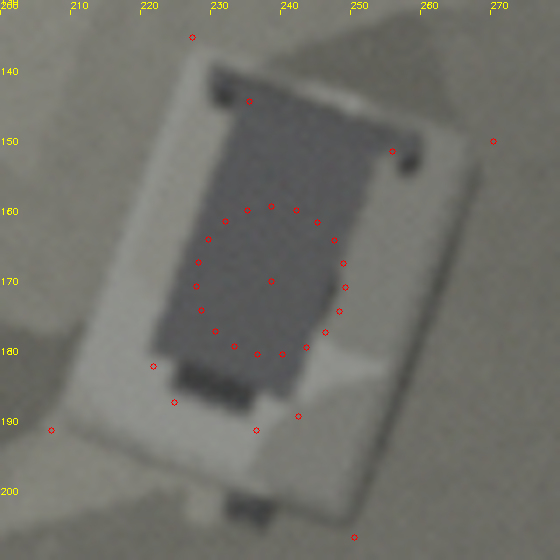

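View pics/c2b.png

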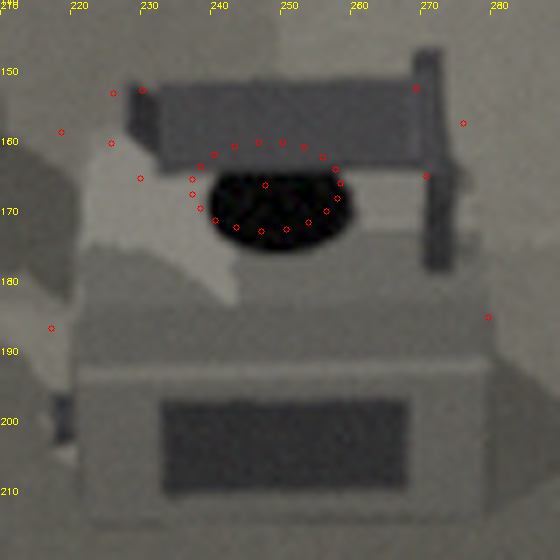

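```bash
python3 - <<'E'
from h import *
d=lambda n,a,b,z:np.linalg.norm(atz(n,a,z)-atz(n,b,z))
# side: bottom edge and panel edge
print('bottom',d('side',(221.5,214),(279.5,214),0),'top ridge',d('side',(221,192.5),(280,191),.115),[d('side',(221,192.5),(280,191),z) for z in(.08,.09,.1)])
print(atz('side',(221.5,214),0),atz('side',(279.5,214),0))
print('plate',d('top',(221.7,180.3),(241.4,186.7),.16), d('top',(221.7,180.3),(233.5,145),.16))
crop('top','pics/top0.png',95,220,100,110,5,'pics/d1.png')
crop('top','pics/top0.png',185,55,70,70,7,'pics/d2.png')
crop('side','pics/side0.png',70,80,110,120,5,'pics/d3.png')
crop('side','pics/side0.png',285,125,60,60,8,'pics/d4.png')
E
```

```text
bottom 0.16912111242359468 top ridge 0.15775640538134067 [np.float64(0.16549998768485163), np.float64(0.16328753559813425), np.float64(0.16107508351141683)]
[ 4.60152753e-01  1.54334363e-01 -1.11022302e-16] [0.61644423 0.08972071 0.        ]
plate 0.056827045831997894 0.10270657774942289
```

View pics/d1.png

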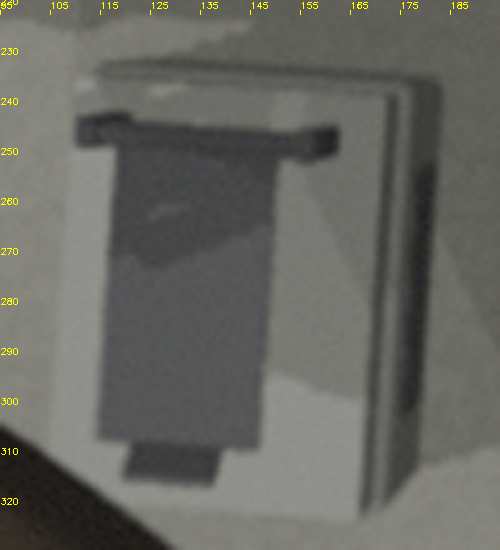

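View pics/d3.png

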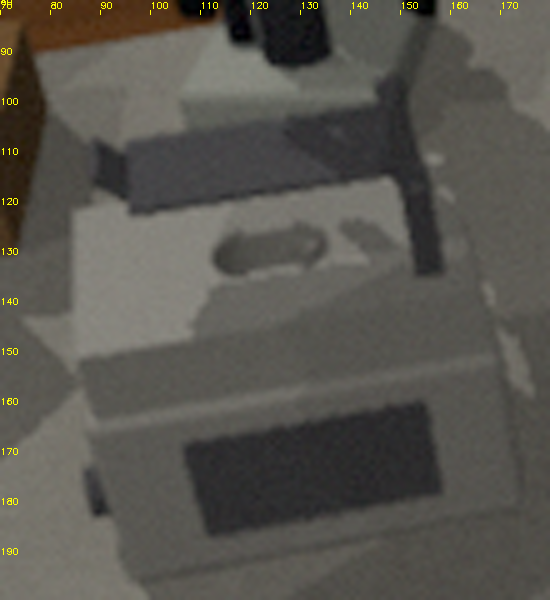

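View pics/d2.png

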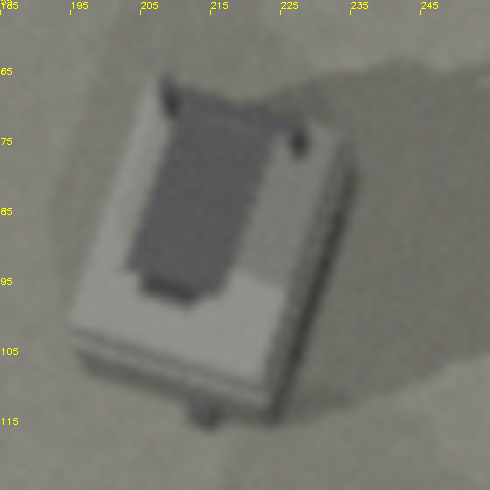

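View pics/c3b.png

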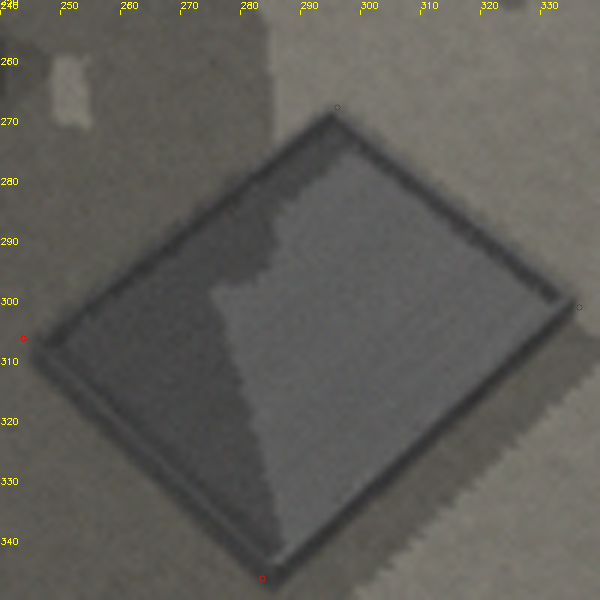

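```bash
python3 - <<'E'
from h import *
from scipy.optimize import least_squares
def pose(x,l): 
    c,s=np.cos(x[2]),np.sin(x[2]); l=np.atleast_2d(np.array(l,float)); return np.c_[x[0]+c*l[:,0]-s*l[:,1],x[1]+s*l[:,0]+c*l[:,1],l[:,2]]
top=[(209.5,189.5),(249,204),(267.5,151),(228,137.5),(221.7,180.3),(241.4,186.7)]
side=[(221.5,214),(279.5,214),(233,164.5),(233,152.3)]
def res(x):
    a,b=x[3],x[4]
    L=[(-a,b,.115),(-a,-b,.115),(a,-b,.115),(a,b,.115),(-.049,.03,.159),(-.049,-.03,.159)]
    S=[(-.085,-.065,0),(.085,-.065,0),(-.049,-.03,.157),(-.049,.03,.159)]
    return np.r_[(proj('top',pose(x,L))-top).ravel(),(proj('side',pose(x,S))-side).ravel()]
r=least_squares(res,[.55,.176,-.354,.08,.06]); print(r.x,np.round(r.fun.reshape(-1,2),1)); T=r.x
a,b=T[3:]
th=np.linspace(0,6.28,24); F=[(.03*np.cos(t),.03*np.sin(t),.121) for t in th]+[(-.049,.03,.16),(-.049,-.03,.16),(-.06,.017,.168),(-.06,-.017,.168),(a,b,.115),(-a,b,.115),(-a,-b,.115),(a,-b,.115),(.062,.04,.165),(.062,-.04,.165)]
pts=pose(T,F)
crop('top','pics/top0.png',200,130,80,80,7,'pics/c1c.png',pts)
crop('side','pics/side0.png',210,140,80,80,7,'pics/c2c.png',pts)
# tray joint
L=[(.085,.065,.016),(.085,-.065,.016),(-.085,-.065,.016),(-.085,.065,.016)]
tt=[(335,170),(378,153.6),(394.4,205),(355,221)]; ts=[(295,268.5),(335,301),(285,347),(246,307)]
q=least_squares(lambda x:np.r_[(proj('top',pose(x,L))-tt).ravel(),(proj('side',pose(x,L))-ts).ravel()],[.5,-.2,.33]); print(q.x,np.round(q.fun.reshape(-1,2),1))
np.save('T.npy',T); np.save('Q.npy',q.x)
E
```

```text
[ 0.55664589  0.1768981  -0.35545666  0.07929927  0.05959081] [[-0.5 -1.4]
 [-0.3 -1.9]
 [-0.2 -1.5]
 [-0.1 -1.7]
 [-0.4 -0.1]
 [ 0.5  0.7]
 [-0.9  2.5]
 [-0.4  1. ]
 [-1.9  0.9]
 [-1.8 -0.1]]
[ 0.50468862 -0.20669728  0.34079562] [[ 1.2 -1.5]
 [-2.4  0.2]
 [ 1.6  0.8]
 [ 1.4 -0.1]
 [ 0.5 -0.9]
 [ 1.4 -0.3]
 [-0.6 -0.4]
 [-2.1 -0.1]]
```

View pics/c1c.png

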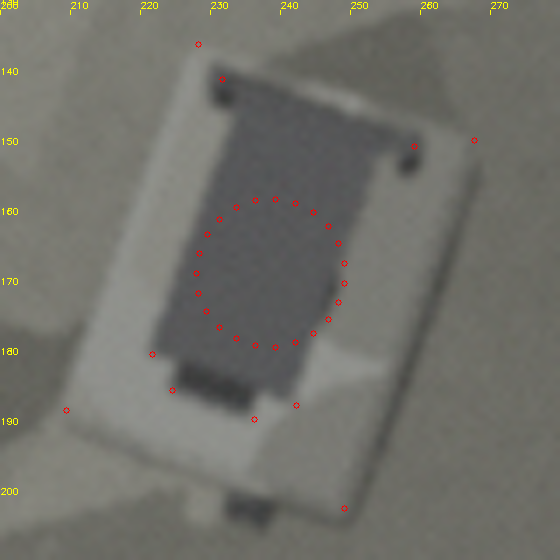

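View pics/c2c.png

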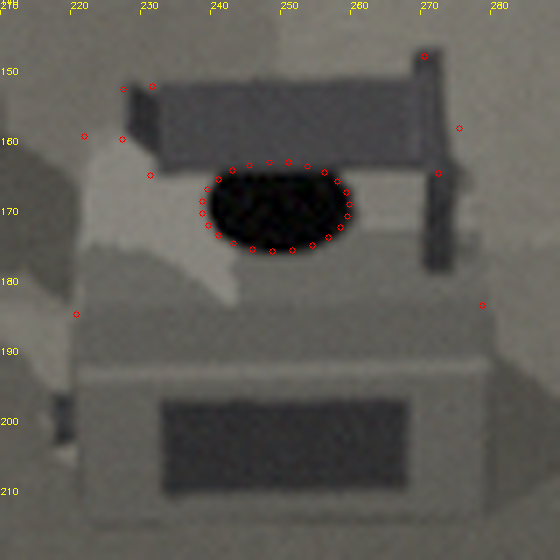

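The fit agrees with both views to about 2 mm: the overlaid cap disc, flap and posts all line up. The tank is at (0.556, 0.177) with yaw -0.355, and the tray is at (0.505, -0.207) with yaw 0.34. I'll write a helper that converts a tank-frame goal into tool-frame deltas.

```bash
cat >> h.py <<'E'
T=np.load('T.npy')[:3]; Q=np.load('Q.npy')
def tw(p,X=None):
    X=T if X is None else X
    c,s=np.cos(X[2]),np.sin(X[2]); return np.array([X[0]+c*p[0]-s*p[1],X[1]+s*p[0]+c*p[1],p[2]])
def delta(goal,head):
    s=ctrl.sense(); w,x,y,z=s['eef_rot']; M=R.from_quat([x,y,z,w]).as_matrix()
    d=M.T@(goal-s['tcp_pos'])*1000; h=np.arctan2(M[1,0],M[0,0]); t=-(head-h); t=(t+np.pi)%(2*np.pi)-np.pi
    print('now',np.round(s['tcp_pos'],4),'head',round(h,3),'tilt',np.round(M[:,2],3),'q',np.round(s['q'],2),'F',np.round(s['wrist_force'],1),'tq',np.round(s['torque'],2),'open',round(s['opening'],4),'t',s['time_s'])
    print('tool delta mm',np.round(d,1),'turn',round(t,3))
E
python3 - <<'E'
from h import *
delta(tw((-.09,0,.133+.06+.173)),T[2]+np.pi/2)
print(atz('top',(145,278),.15), atz('top',(152,198),.17))
E
```

```text
now [0.2964 0.6062 0.4034] head 1.116 tilt [-0.001 -0.002 -1.   ] q [ 0.97  0.29  1.58 -0.    1.28 -0.15] F [ 0.2 -0.1 -1. ] tq [ 0.04 -0.02  0.04] open 0.0851 t 0.1
tool delta mm [-280.2  332.9   37.9] turn -0.099
[0.25675291 0.43536563 0.15      ] [0.47480384 0.41069901 0.17      ]
```

```bash
python3 -m pendant '[[0,0,-30,0],[0,0,-30,-0.05],[-28,33,0,-0.05],[-28,33,0,0],[-28,33,0,0],[-28,33,0,0],[-28,33,0,0],[-28,33,0,0],[-28,33,0,0],[-28,33,0,0]]' 1 30; python3 -c "
from h import *
delta(tw((-.09,0,.133+.173)),T[2]+np.pi/2)"
```

```text
time_s: 1.1
tcp_pos: [0.4676, 0.2977, 0.4593]
eef_rot: [0.001, 0.816, 0.577, -0.006]
wrist_force: [0.5, 0.5, 0.1]
opening: -0.0004
now [0.4676 0.2977 0.4593] head 1.231 tilt [-0.009 -0.01  -1.   ] q [ 0.38 -0.02  1.81 -0.01  1.36 -0.85] F [0.5 0.5 0.1] tq [ 0.01 -0.02  0.05] open -0.0004 t 1.1
tool delta mm [-81.   34.9 154.1] turn 0.016
```

```bash
python3 -m pendant '[[-27,10,0,0.016],[-27,10,0,0],[-27,10,20,0],[0,0,25,0],[0,0,25,0],[0,0,25,0],[0,0,20,0],[0,0,0,0],[0,0,0,0],[0,0,0,0]]'; python3 -c "
from h import *
delta(tw((-.09,0,.133+.173)),T[2]+np.pi/2)
cv2.imwrite('pics/s1.png',ctrl.capture('side')[:,:,::-1]);cv2.imwrite('pics/t1.png',ctrl.capture('top')[:,:,::-1])
crop('side','pics/s1.png',190,80,120,130,5,'pics/s1c.png')"
```

```text
time_s: 2.1
tcp_pos: [0.4682, 0.1999, 0.3397]
eef_rot: [0.002, 0.824, 0.566, -0.008]
wrist_force: [-0.3, 0.2, 0.2]
opening: 0.0001
now [0.4682 0.1999 0.3397] head 1.204 tilt [-0.011 -0.012 -1.   ] q [ 0.21 -0.01  2.04 -0.01  1.13 -0.99] F [-0.3  0.2  0.2] tq [-0.   -0.04  0.05] open 0.0001 t 2.1
tool delta mm [ 9.8  1.  33.5] turn -0.012
```

View pics/s1c.png

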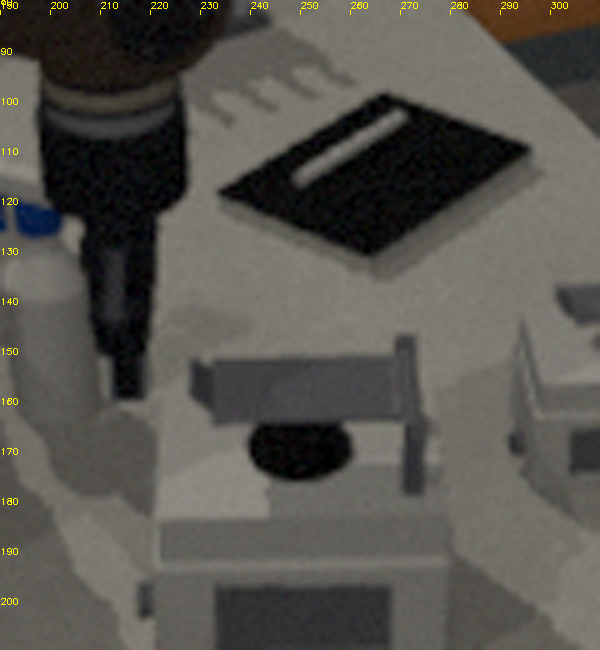

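View pics/t1.png

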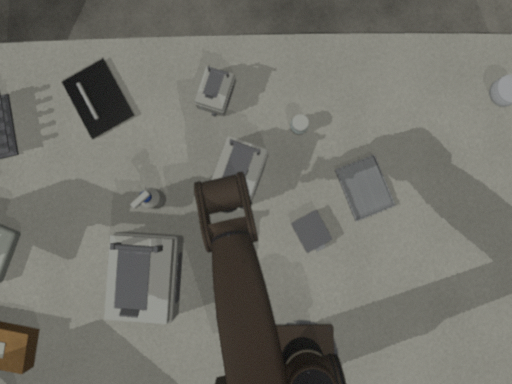

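```bash
cat >> h.py <<'E'
def tipd(tip,head,L=.173):
    s=ctrl.sense(); w,x,y,z=s['eef_rot']; M=R.from_quat([x,y,z,w]).as_matrix()
    delta(np.asarray(tip)-L*M[:,2],head); p=s['tcp_pos']+L*M[:,2]; c,sn=np.cos(T[2]),np.sin(T[2]); e=p-np.r_[T[:2],0]
    print('tip in tank frame mm',np.round(np.array([c*e[0]+sn*e[1],-sn*e[0]+c*e[1],e[2]])*1000,1),'side px',proj('side',p)[0])
E
python3 -c "
from h import *
tipd(tw((-.085,0,.133)),T[2]+np.pi/2)"
python3 -m pendant '[[5,0,10,0],[5,0,12,-0.012],[2,0,13,0],[0,0,3,0],[0,3,0,0],[0,3,0,0],[0,3,0,0],[0,0,0,0],[0,0,0,0],[0,0,0,0]]'; python3 -c "
from h import *
tipd(tw((-.085,0,.133)),T[2]+np.pi/2)
cv2.imwrite('pics/s2.png',ctrl.capture('side')[:,:,::-1])
crop('side','pics/s2.png',190,80,120,130,5,'pics/s2c.png')"
```

```text
now [0.4685 0.1999 0.3404] head 1.204 tilt [-0.009 -0.011 -1.   ] q [ 0.21 -0.01  2.03 -0.01  1.13 -0.99] F [-0.2  0.2 -0.6] tq [ 0.01  0.   -0.03] open 0.0001 t 2.2
tool delta mm [12.   6.5 34.2] turn -0.012
tip in tank frame mm [-91.5 -11.5 167.4] side px [215.4841462  158.68449661]
time_s: 3.2
tcp_pos: [0.4831, 0.2086, 0.3013]
eef_rot: [0.003, 0.821, 0.572, -0.005]
wrist_force: [-0.1, -1.1, 0.6]
opening: -0.0001
now [0.4831 0.2086 0.3013] head 1.217 tilt [-0.005 -0.011 -1.   ] q [ 0.22  0.07  2.02 -0.01  1.05 -1.  ] F [-0.1 -1.1  0.6] tq [0.04 0.   0.  ] open -0.0001 t 3.2
tool delta mm [-2.2 -4.9 -4.7] turn 0.002
tip in tank frame mm [-80.1   2.2 128.3] side px [220.53510745 167.04233962]
```

View pics/s2c.png

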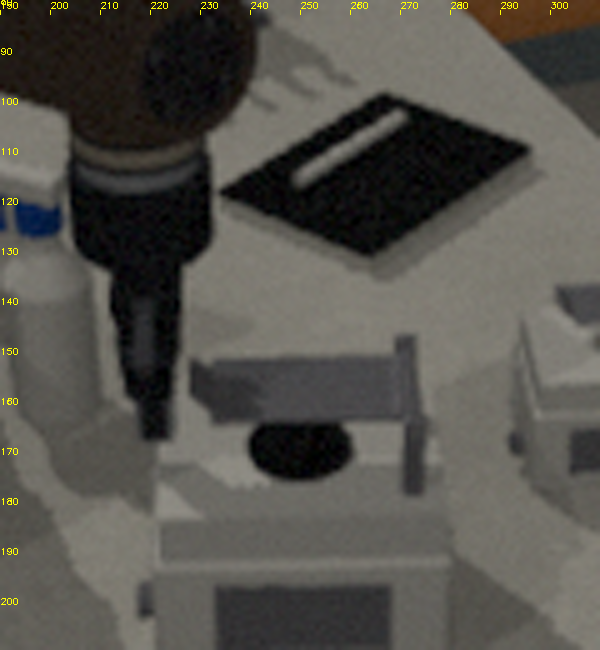

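```bash
python3 -m pendant '[[0,8,0,0],[0,4,-8,0],[0,3,-14,0],[0,4,-14,0],[0,4,-14,0],[0,6,-14,0],[0,8,-12,0],[0,0,0,0],[0,0,0,0],[0,0,0,0]]'; python3 -c "
from h import *
tipd(tw((-.03,0,.21)),T[2]+np.pi/2)
cv2.imwrite('pics/s3.png',ctrl.capture('side')[:,:,::-1])
crop('side','pics/s3.png',190,80,120,130,5,'pics/s3c.png')"
```

```text
time_s: 4.25
tcp_pos: [0.5197, 0.1956, 0.3785]
eef_rot: [-0.002, 0.821, 0.571, -0.012]
wrist_force: [-1.4, 0.0, 1.0]
opening: 0.0001
now [0.5197 0.1956 0.3785] head 1.216 tilt [-0.023 -0.01  -1.   ] q [ 0.18  0.05  1.89 -0.01  1.22 -1.04] F [-1.4  0.   1. ] tq [ 0.12  0.17 -0.09] open 0.0001 t 4.25
tool delta mm [-1.8 14.2 -4.7] turn 0.001
tip in tank frame mm [-44.3   1.7 205.5] side px [232.25052042 143.99697898]
```

View pics/s3c.png

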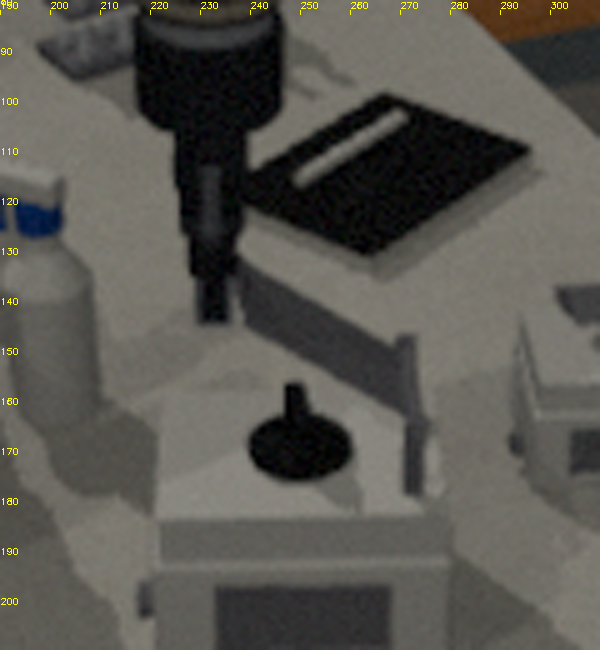

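```bash
python3 -m pendant '[[0,12,-10,0],[0,14,-10,0],[0,14,-10,0],[0,14,-8,0],[0,16,0,0],[0,16,0,0],[0,16,0,0],[0,16,0,0],[0,16,0,0],[0,16,0,0]]'; python3 -c "
from h import *
tipd(tw((.1,0,.241)),T[2]+np.pi/2)
cv2.imwrite('pics/s4.png',ctrl.capture('side')[:,:,::-1])
crop('side','pics/s4.png',190,80,120,130,5,'pics/s4c.png')"
```

```text
time_s: 5.3
tcp_pos: [0.6618, 0.1452, 0.4047]
eef_rot: [-0.008, 0.819, 0.573, -0.019]
wrist_force: [0.5, 0.2, -0.1]
opening: -0.0001
now [0.6618 0.1452 0.4047] head 1.222 tilt [-0.041 -0.009 -0.999] q [ 0.07  0.3   1.56 -0.01  1.32 -1.15] F [ 0.5  0.2 -0.1] tq [ 0.04 -0.01  0.04] open -0.0001 t 5.3
tool delta mm [-3.1 -3.9 -9. ] turn 0.006
tip in tank frame mm [103.6   2.9 231.8] side px [287.15308987 134.32674495]
```

View pics/s4c.png

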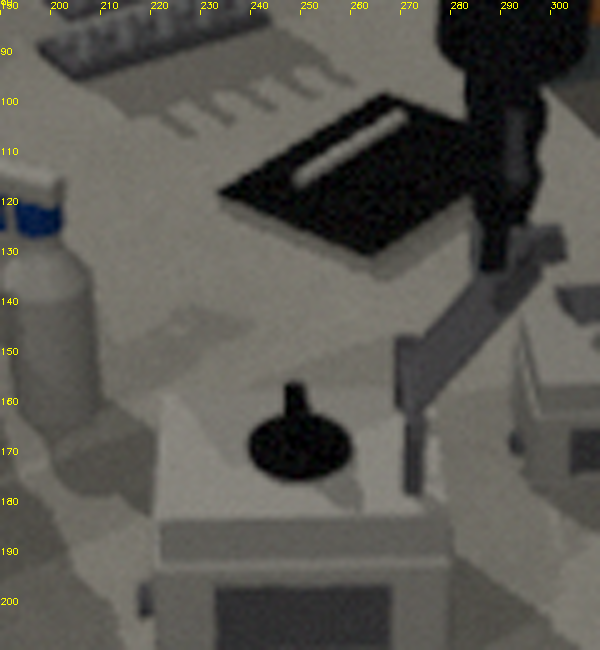

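```bash
python3 -m pendant '[[0,14,0,0],[0,10,0,0],[0,0,0,0],[0,-10,-14,0],[0,-20,-14,0],[0,-25,0,0],[0,-25,0,0],[0,-25,0,0],[0,-25,0,0],[0,0,0,0]]'; python3 -c "
from h import *
tipd(tw((-.1,0,.26)),T[2]+np.pi/2)
cv2.imwrite('pics/s5.png',ctrl.capture('side')[:,:,::-1])
crop('side','pics/s5.png',190,80,120,130,5,'pics/s5c.png')"
```

```text
time_s: 6.35
tcp_pos: [0.5545, 0.1851, 0.4408]
eef_rot: [-0.009, 0.819, 0.574, -0.019]
wrist_force: [0.4, -0.3, 0.3]
opening: 0.0003
now [0.5545 0.1851 0.4408] head 1.223 tilt [-0.042 -0.008 -0.999] q [ 0.15  0.07  1.76 -0.    1.36 -1.07] F [ 0.4 -0.3  0.3] tq [-0.05 -0.04 -0.04] open 0.0003 t 6.35
tool delta mm [ -2.3 -88.6  11.3] turn 0.007
tip in tank frame mm [-11.1   3.1 268. ] side px [244.09749789 123.43056306]
```

View pics/s5c.png

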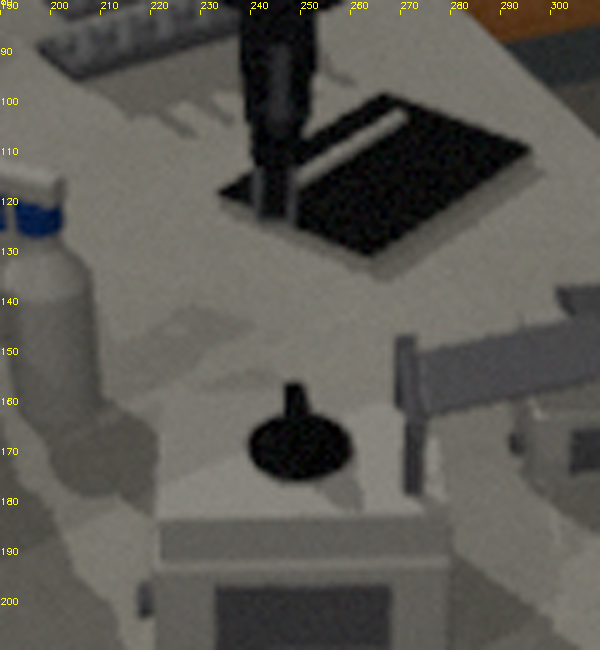

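```bash
python3 -c "
from h import *
pts=[]
for b in (0,):
  for z in (.149,):
    for lx in(-.006,.006):
      for ly in(-.022,.022):
        pts.append(tw((lx,ly,z)))
pts+= [tw((.03*np.cos(t),.03*np.sin(t),.121)) for t in np.linspace(0,6.28,24)]
crop('side','pics/s5.png',230,148,40,32,18,'pics/s5d.png',np.array(pts))"
```

```text
(no output)
```

View pics/s5d.png

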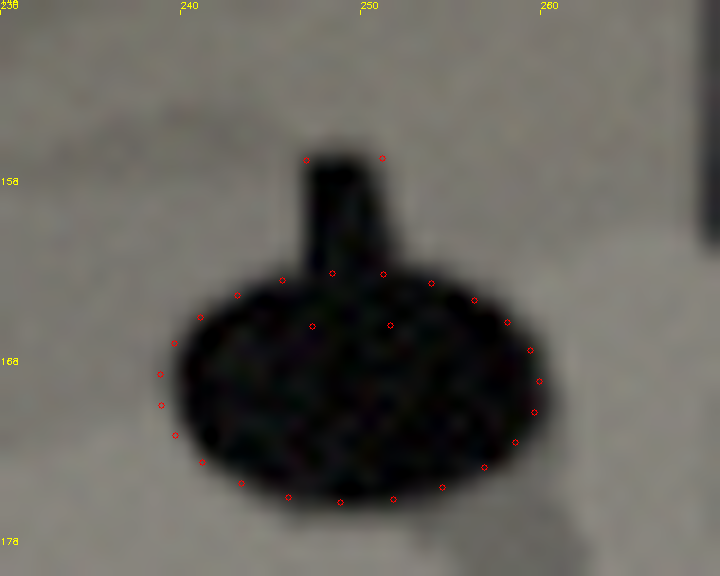

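```bash
python3 -m pendant '[[0,0,0,0.15],[0,0,0,0.15],[0,0,0,0.15],[0,0,0,0.15],[0,0,0,0.15],[0,0,0,0.15],[0,0,0,0.15],[0,0,0,0.15],[0,0,0,0.15],[0,0,0,0.15]]' 0.45; python3 -c "
from h import *
tipd(tw((0,0,.139+.06)),T[2],.155)"
```

```text
time_s: 7.4
tcp_pos: [0.5577, 0.1832, 0.4485]
eef_rot: [0.006, 0.99, -0.142, -0.013]
wrist_force: [0.7, 0.7, 0.2]
opening: 0.0469
now [0.5577 0.1832 0.4485] head -0.285 tilt [-0.028 -0.009 -1.   ] q [ 0.15  0.07  1.75 -0.    1.36  0.43] F [0.7 0.7 0.2] tq [-0.03 -0.02  0.02] open 0.0469 t 7.4
tool delta mm [ 6.9  2.3 94.5] turn 0.071
tip in tank frame mm [ -4.9   3.5 293.6] side px [246.33656306 114.67763692]
```

```bash
python3 -c "
from h import *
tipd(tw((.002,0,.146)),T[2]+.1,.155)"
python3 -m pendant '[[5,1,0,-0.03],[4,1,15,0],[0,0,25,0],[0,0,25,0],[0,0,25,0],[0,0,15,0],[0,0,5,0],[0,0,0,0],[0,0,0,0],[0,0,0,0]]'; python3 -c "
from h import *
tipd(tw((.002,0,.146)),T[2]+.1,.155)
cv2.imwrite('pics/s6.png',ctrl.capture('side')[:,:,::-1])
crop('side','pics/s6.png',205,90,90,90,6,'pics/s6c.png')"
```

```text
now [0.5577 0.1832 0.4485] head -0.285 tilt [-0.028 -0.009 -1.   ] q [ 0.15  0.07  1.75 -0.    1.36  0.43] F [0.7 0.7 0.2] tq [-0.03 -0.02  0.02] open 0.0469 t 7.4
tool delta mm [ 10.2   1.6 147.4] turn -0.029
tip in tank frame mm [ -4.9   3.5 293.6] side px [246.33656306 114.67763692]
time_s: 8.4
tcp_pos: [0.5663, 0.175, 0.3316]
eef_rot: [0.006, 0.993, -0.116, -0.012]
wrist_force: [-0.2, 0.2, 0.3]
opening: 0.0469
now [0.5663 0.175  0.3316] head -0.234 tilt [-0.026 -0.009 -1.   ] q [ 0.13  0.18  1.84 -0.01  1.15  0.37] F [-0.2  0.2  0.3] tq [ 0.07 -0.02  0.  ] open 0.0469 t 8.4
tool delta mm [-3.6 -2.1 30.7] turn 0.022
tip in tank frame mm [  6.5  -1.1 176.7] side px [251.07669123 152.94882626]
```

View pics/s6c.png

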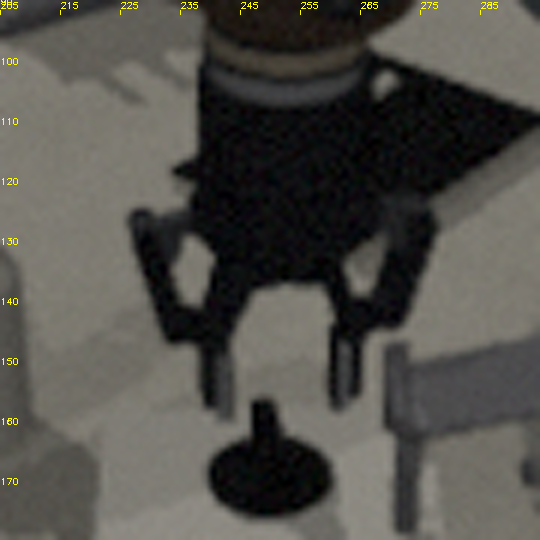

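```bash
python3 -m pendant '[[-4,-2,0,0.02],[-1,0,0,0],[0,0,10,0],[0,0,10,0],[0,0,8,0],[0,0,4,0],[0,0,0,0],[0,0,0,0],[0,0,0,0],[0,0,0,0]]' 0.7; python3 -c "
from h import *
tipd(tw((.002,0,.142)),T[2]+.1,.155)
cv2.imwrite('pics/s7.png',ctrl.capture('side')[:,:,::-1])
crop('side','pics/s7.png',205,90,90,90,6,'pics/s7c.png')"
```

```text
time_s: 9.45
tcp_pos: [0.5612, 0.1784, 0.299]
eef_rot: [0.006, 0.992, -0.127, -0.01]
wrist_force: [-0.6, -0.1, -0.4]
opening: 0.0255
now [0.5612 0.1784 0.299 ] head -0.254 tilt [-0.022 -0.009 -1.   ] q [ 0.14  0.21  1.87 -0.01  1.08  0.39] F [-0.6 -0.1 -0.4] tq [ 0.05 -0.01  0.01] open 0.0255 t 9.45
tool delta mm [1.  0.6 2. ] turn 0.001
tip in tank frame mm [  1.    0.5 144. ] side px [249.19126255 162.24409065]
```

View pics/s7c.png

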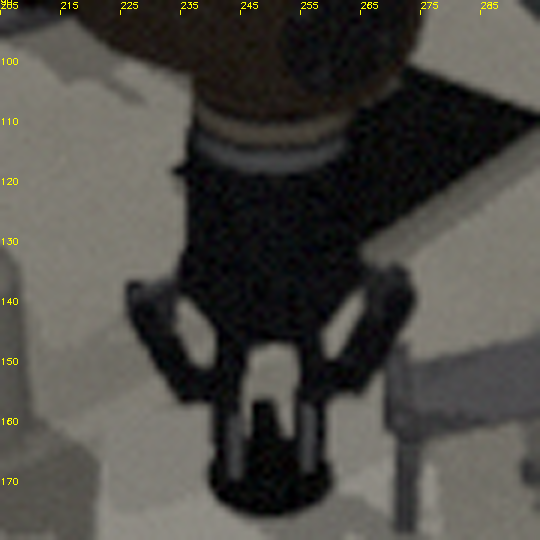

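The bar now sits centred between the fingers, with columns 247-251 between pads at 244 and 256. Closing.

```bash
python3 -m pendant '[[0,0,0,0],[0,0,0,0],[0,0,0,0],[0,0,0,0],[0,0,0,0],[0,0,0,0],[0,0,0,0],[0,0,0,0],[0,0,0,0],[0,0,0,0]]' 1 45; python3 -c "
from h import *
tipd(tw((0.002,0,.142)),T[2]+.1,.155)"
```

```text
time_s: 10.5
tcp_pos: [0.5613, 0.1784, 0.2998]
eef_rot: [0.006, 0.992, -0.127, -0.009]
wrist_force: [0.2, 0.2, 0.4]
opening: 0.0108
now [0.5613 0.1784 0.2998] head -0.254 tilt [-0.02  -0.009 -1.   ] q [ 0.14  0.21  1.87 -0.01  1.08  0.39] F [0.2 0.2 0.4] tq [-0.   -0.03  0.01] open 0.0108 t 10.5
tool delta mm [0.5 0.7 2.8] turn 0.001
tip in tank frame mm [  1.4   0.7 144.8] side px [249.34313078 161.96050094]
```

```bash
python3 -m pendant '[[0,0,0,-0.12],[0,0,0,-0.12],[0,0,0,-0.12],[0,0,0,-0.12],[0,0,0,-0.12],[0,0,0,-0.12],[0,0,0,-0.12],[0,0,0,-0.12],[0,0,0,-0.12],[0,0,0,0]]'; python3 -c "
from h import *
tipd(tw((0.002,0,.142)),T[2]+1.6,.155)"
```

```text
time_s: 11.5
tcp_pos: [0.5618, 0.1774, 0.3002]
eef_rot: [0.001, 0.907, 0.421, -0.011]
wrist_force: [0.5, -1.0, 0.5]
opening: 0.011
now [0.5618 0.1774 0.3002] head 0.869 tilt [-0.019 -0.011 -1.   ] q [ 0.13  0.21  1.87 -0.01  1.08 -0.73] F [ 0.5 -1.   0.5] tq [ 0.08 -0.05  0.05] open 0.011 t 11.5
tool delta mm [ 0.3 -0.6  3.2] turn -0.375
tip in tank frame mm [  2.5  -0.4 145.2] side px [249.7448837  162.07388066]
```

```bash
python3 -m pendant '[[0,0,0,-0.08],[0,0,0,-0.08],[0,0,0,-0.08],[0,0,0,-0.05],[0,0,0,-0.04],[0,0,0,-0.03],[0,0,0,-0.03],[0,0,0,-0.03],[0,0,0,0],[0,0,0,0]]'; python3 -c "
from h import *
tipd(tw((0.002,0,.142)),T[2]+1.57,.155)"
```

```text
time_s: 12.5
tcp_pos: [0.5619, 0.1791, 0.3003]
eef_rot: [-0.003, 0.801, 0.599, -0.008]
wrist_force: [-0.1, 1.3, -0.2]
opening: 0.011
now [0.5619 0.1791 0.3003] head 1.284 tilt [-0.016 -0.005 -1.   ] q [ 0.14  0.21  1.87 -0.    1.08 -1.15] F [-0.1  1.3 -0.2] tq [ 0.28 -0.13  0.01] open 0.011 t 12.5
tool delta mm [-2.3 -0.1  3.3] turn 0.069
tip in tank frame mm [  2.    2.3 145.3] side px [249.53217314 161.48069425]
```

```bash
python3 -m pendant '[[0,0,0,-0.02],[0,0,0,-0.03],[0,0,0,-0.03],[0,0,0,0],[0,0,0,0],[0,0,0,0],[0,0,0,0],[0,0,0,0],[0,0,0,0],[0,0,0,0]]'; python3 -c "
from h import *
tipd(tw((0.002,0,.142)),T[2]+1.57,.155)
cv2.imwrite('pics/s8.png',ctrl.capture('side')[:,:,::-1])
crop('side','pics/s8.png',205,90,90,90,6,'pics/s8c.png')"
```

```text
time_s: 13.5
tcp_pos: [0.5619, 0.1792, 0.3002]
eef_rot: [-0.004, 0.777, 0.63, -0.007]
wrist_force: [0.7, 0.8, -0.4]
opening: 0.0111
now [0.5619 0.1792 0.3002] head 1.363 tilt [-0.016 -0.002 -1.   ] q [ 0.14  0.21  1.87  0.    1.08 -1.23] F [ 0.7  0.8 -0.4] tq [ 0.26 -0.1  -0.14] open 0.0111 t 13.5
tool delta mm [-2.8 -0.2  3.3] turn 0.148
tip in tank frame mm [  1.8   2.8 145.3] side px [249.45620369 161.38968242]
```

View pics/s8c.png

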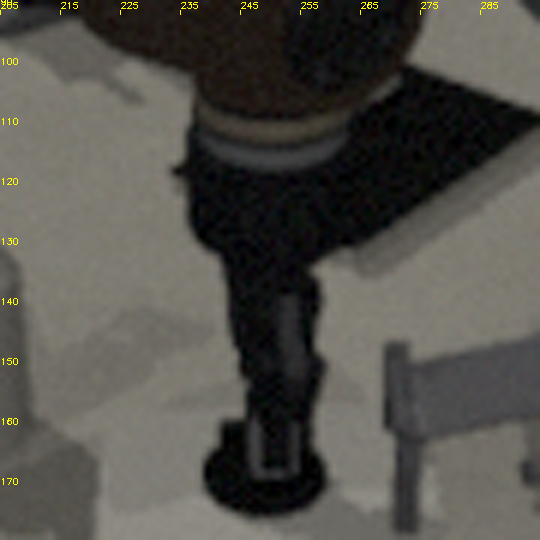

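```bash
python3 -m pendant '[[0,0,0,0.04],[0,0,-4,0],[0,0,-6,0],[0,0,-8,0],[0,0,-10,0],[0,0,-12,0],[0,0,-15,0],[0,0,-15,0],[0,0,-15,0],[0,0,0,0]]'; python3 -c "
from h import *
tipd(tw((0.002,0,.142)),T[2]+1.57,.155)
cv2.imwrite('pics/s9.png',ctrl.capture('side')[:,:,::-1])
crop('side','pics/s9.png',205,70,90,110,5,'pics/s9c.png')"
```

```text
time_s: 14.55
tcp_pos: [0.5635, 0.1789, 0.3947]
eef_rot: [-0.002, 0.788, 0.616, -0.008]
wrist_force: [0.8, -0.1, -1.1]
opening: 0.011
now [0.5635 0.1789 0.3947] head 1.327 tilt [-0.015 -0.006 -1.   ] q [ 0.14  0.11  1.8  -0.    1.25 -1.19] F [ 0.8 -0.1 -1.1] tq [-0.04 -0.03 -0.04] open 0.011 t 14.55
tool delta mm [-1.4 -0.9 97.8] turn 0.113
tip in tank frame mm [  3.9   2.5 239.7] side px [249.91239241 132.65958456]
```

View pics/s9c.png

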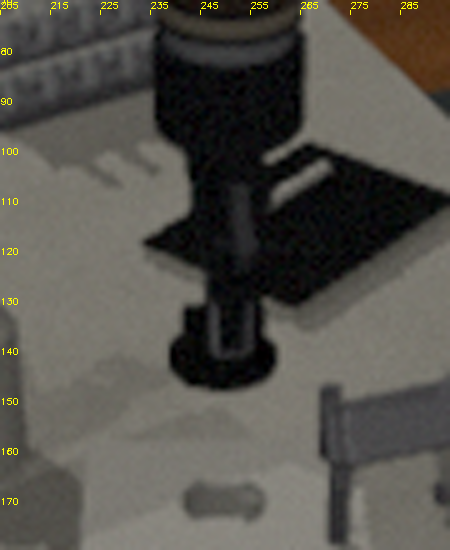

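```bash
python3 -c "
from h import *
tipd(np.array([Q[0],Q[1],.24]),.93,.155)"
```

```text
now [0.5632 0.1789 0.3933] head 1.327 tilt [-0.017 -0.006 -1.   ] q [ 0.14  0.12  1.8  -0.    1.25 -1.19] F [ 0.4  0.2 -0.5] tq [ 0.02 -0.06  0.01] open 0.0109 t 14.6
tool delta mm [-386.7   38.4    1.8] turn 0.397
tip in tank frame mm [  3.4   2.3 238.4] side px [249.7361792  133.15775225]
```

```bash
python3 -m pendant '[[-12,1,0,0],[-22,2,0,0],[-30,3,0,0],[-36,4,0,0],[-36,4,0,0],[-36,4,0,0],[-36,4,0,0],[-34,4,0,0],[-26,3,0,0],[-14,2,0,0]]'; python3 -c "
from h import *
tipd(np.array([Q[0],Q[1],.24]),1.33,.155)"
```

```text
time_s: 15.6
tcp_pos: [0.5191, -0.1159, 0.3855]
eef_rot: [-0.009, 0.786, 0.618, -0.016]
wrist_force: [0.3, -0.3, -0.9]
opening: 0.0113
now [ 0.5191 -0.1159  0.3855] head 1.332 tilt [-0.036 -0.006 -0.999] q [-0.41 -0.01  1.94 -0.02  1.24 -1.73] F [ 0.3 -0.3 -0.9] tq [ 0.07 -0.1  -0.02] open 0.0113 t 15.6
tool delta mm [-89.5  12.4  -8.5] turn 0.002
tip in tank frame mm [  61.8 -290.4  230.6] side px [280.86092118 209.34081392]
```

```bash
python3 -m pendant '[[-22,3,0,0],[-24,3,0,0],[-24,3,0,0],[-16,2,0,0],[-8,1,20,0],[0,0,20,0],[0,0,20,0],[0,0,20,0],[0,0,20,0],[0,0,0,0]]'; python3 -c "
from h import *
tipd(np.array([Q[0],Q[1],.046]),1.33,.155)
cv2.imwrite('pics/s10.png',ctrl.capture('side')[:,:,::-1])
crop('side','pics/s10.png',220,190,140,170,3,'pics/s10c.png')"
```

```text
time_s: 16.6
tcp_pos: [0.4939, -0.2216, 0.2729]
eef_rot: [-0.017, 0.789, 0.614, -0.021]
wrist_force: [-0.9, 0.6, -1.7]
opening: 0.0113
now [ 0.4939 -0.2216  0.2729] head 1.323 tilt [-0.054  0.001 -0.999] q [-0.6   0.15  2.   -0.03  1.04 -1.91] F [-0.9  0.6 -1.7] tq [-0.   -0.01  0.01] open 0.0113 t 16.6
tool delta mm [19.8 18.8 71. ] turn -0.007
tip in tank frame mm [  71.9 -398.1  118.1] side px [287.9127916  283.47066243]
```

View pics/s10c.png

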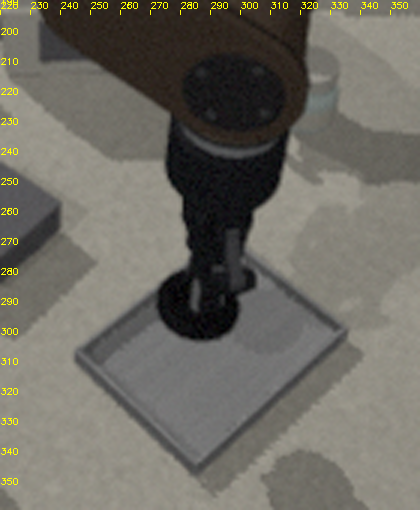

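```bash
python3 -m pendant '[[8,6,6,0],[8,6,10,0],[4,6,12,0],[0,2,12,0],[0,0,10,0],[0,0,6,0],[0,0,0,0],[0,0,0,0],[0,0,0,0],[0,0,0,0]]'; python3 -c "
from h import *
tipd(np.array([Q[0],Q[1],.046]),1.33,.155)"
```

```text
time_s: 17.65
tcp_pos: [0.5192, -0.2071, 0.2158]
eef_rot: [-0.013, 0.789, 0.614, -0.02]
wrist_force: [0.3, 0.2, -0.9]
opening: 0.0109
now [ 0.5192 -0.2071  0.2158] head 1.324 tilt [-0.047 -0.003 -0.999] q [-0.56  0.27  1.97 -0.03  0.93 -1.86] F [ 0.3  0.2 -0.9] tq [ 0.01 -0.03 -0.02] open 0.0109 t 17.65
tool delta mm [-0.6 -6.5 15.3] turn -0.006
tip in tank frame mm [  91.9 -376.1   61. ] side px [294.60850703 291.09014758]
```

```bash
python3 -m pendant '[[0,0,4,0],[0,0,4,0],[0,0,2,0],[0,0,1,0],[0,0,1,0],[0,0,0,0],[0,0,0,0],[0,0,0,0],[0,0,0,0],[0,0,0,0]]'; python3 -c "
from h import *
tipd(np.array([Q[0],Q[1],.046]),1.33,.155)
cv2.imwrite('pics/s11.png',ctrl.capture('side')[:,:,::-1])
crop('side','pics/s11.png',235,240,110,115,5,'pics/s11c.png')"
```

```text
time_s: 18.65
tcp_pos: [0.5189, -0.2076, 0.2041]
eef_rot: [-0.012, 0.789, 0.614, -0.019]
wrist_force: [-0.1, -1.0, -0.9]
opening: 0.011
now [ 0.5189 -0.2076  0.2041] head 1.323 tilt [-0.045 -0.005 -0.999] q [-0.56  0.29  1.98 -0.04  0.91 -1.86] F [-0.1 -1.  -0.9] tq [-0.05 -0.04 -0.02] open 0.011 t 18.65
tool delta mm [-0.2 -7.2  3.5] turn -0.007
tip in tank frame mm [  92.1 -376.7   49.2] side px [294.42654308 294.50739283]
```

View pics/s11c.png

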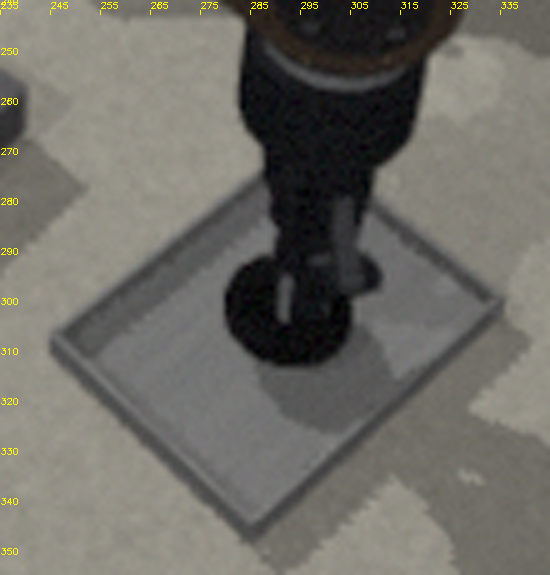

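```bash
python3 -m pendant '[[0,0,1,0],[0,0,1,0],[0,0,1,0],[0,0,0,0],[0,0,0,0],[0,0,0,0],[0,0,0,0],[0,0,0,0],[0,0,0,0],[0,0,0,0]]'; python3 -c "
from h import *
tipd(np.array([Q[0],Q[1],.046]),1.33,.155)"
```

```text
time_s: 19.7
tcp_pos: [0.5189, -0.2077, 0.2013]
eef_rot: [-0.012, 0.789, 0.614, -0.019]
wrist_force: [-0.6, 0.1, -1.2]
opening: 0.0107
now [ 0.5189 -0.2077  0.2013] head 1.323 tilt [-0.045 -0.005 -0.999] q [-0.56  0.3   1.98 -0.04  0.9  -1.86] F [-0.6  0.1 -1.2] tq [ 0.06  0.   -0.  ] open 0.0107 t 19.7
tool delta mm [-0.1 -7.4  0.8] turn -0.007
tip in tank frame mm [  92.2 -376.8   46.5] side px [294.40400166 295.28500916]
```

```bash
python3 -m pendant '[[0,0,1,0],[0,0,0.5,0],[0,0,0.5,0],[0,0,0,0],[0,0,0,0],[0,0,0,0],[0,0,0,0],[0,0,0,0],[0,0,0,0],[0,0,0,0]]'; python3 -c "
from h import *
tipd(np.array([Q[0],Q[1],.046]),1.33,.155)"
```

```text
time_s: 20.7
tcp_pos: [0.5192, -0.2078, 0.2012]
eef_rot: [-0.012, 0.789, 0.614, -0.02]
wrist_force: [-1.2, 0.7, 2.6]
opening: 0.0117
now [ 0.5192 -0.2078  0.2012] head 1.324 tilt [-0.046 -0.004 -0.999] q [-0.56  0.3   1.98 -0.04  0.9  -1.86] F [-1.2  0.7  2.6] tq [0.09 0.21 0.02] open 0.0117 t 20.7
tool delta mm [-0.1 -7.6  0.7] turn -0.006
tip in tank frame mm [  92.3 -376.8   46.4] side px [294.44919761 295.30104605]
```

```bash
python3 -m pendant '[[0,0,0.7,0],[0,0,0.7,0],[0,0,0,0],[0,0,0,0],[0,0,0,0],[0,0,0,0],[0,0,0,0],[0,0,0,0],[0,0,0,0],[0,0,0,0]]' - 20; python3 -c "
from h import *
tipd(np.array([Q[0],Q[1],.046]),1.33,.155)"
```

```text
time_s: 21.7
tcp_pos: [0.5195, -0.2079, 0.2012]
eef_rot: [-0.013, 0.789, 0.614, -0.02]
wrist_force: [-2.0, 0.5, 3.5]
opening: 0.011
now [ 0.5195 -0.2079  0.2012] head 1.324 tilt [-0.047 -0.004 -0.999] q [-0.56  0.3   1.98 -0.04  0.9  -1.86] F [-2.   0.5  3.5] tq [0.11 0.27 0.01] open 0.011 t 21.7
tool delta mm [-0.  -7.6  0.7] turn -0.006
tip in tank frame mm [  92.4 -376.8   46.4] side px [294.48704427 295.31200497]
```

```bash
python3 -m pendant '[[0,0,0,0],[0,0,0,0],[0,0,0,0],[0,0,0,0],[0,0,0,0],[0,0,0,0],[0,0,0,0],[0,0,0,0],[0,0,0,0],[0,0,0,0]]' 0.7; python3 -c "
from h import *
tipd(np.array([Q[0],Q[1],.046]),1.33,.155)
cv2.imwrite('pics/s12.png',ctrl.capture('side')[:,:,::-1])
crop('side','pics/s12.png',235,240,110,115,5,'pics/s12c.png')"
```

```text
time_s: 22.7
tcp_pos: [0.5195, -0.2081, 0.1999]
eef_rot: [-0.012, 0.789, 0.614, -0.019]
wrist_force: [-0.1, 0.0, 0.7]
opening: 0.0255
now [ 0.5195 -0.2081  0.1999] head 1.324 tilt [-0.045 -0.005 -0.999] q [-0.56  0.3   1.98 -0.04  0.9  -1.86] F [-0.1  0.   0.7] tq [-0.   -0.03  0.  ] open 0.0255 t 22.7
tool delta mm [ 0.2 -8.1 -0.6] turn -0.006
tip in tank frame mm [  92.8 -377.    45.1] side px [294.65650006 295.7363038 ]
```

View pics/s12c.png

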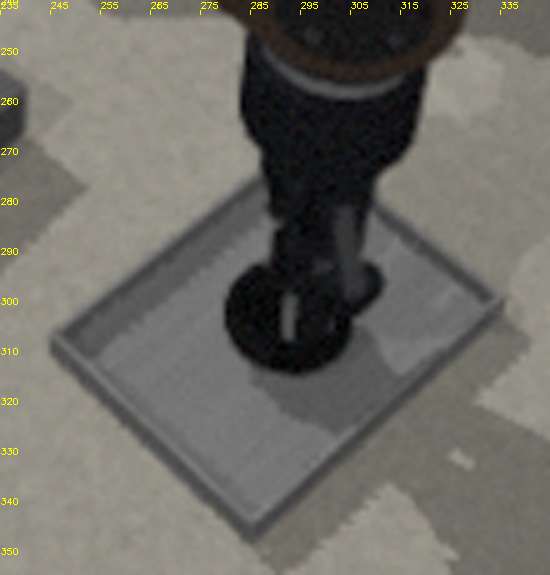

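Released: the cap's disc is at about (293,303) in the side view, standing in the tray. Retreating straight up.

```bash
python3 -m pendant '[[0,0,-3,0],[0,0,-6,0],[0,0,-8,0],[0,0,-10,0],[0,0,-15,0],[0,0,-20,0],[0,0,-25,0],[0,0,-25,0],[0,0,-25,0],[0,0,0,0]]' && python3 -m pendant '[[0,0,-20,0],[15,-15,-10,0],[25,-25,0,0],[30,-20,0,0],[30,-20,0,0],[20,-10,0,0],[0,0,0,0],[0,0,0,0],[0,0,0,0],[0,0,0,0]]'; python3 -c "
from h import *
cv2.imwrite('pics/s13.png',ctrl.capture('side')[:,:,::-1]);cv2.imwrite('pics/t13.png',ctrl.capture('top')[:,:,::-1])
crop('top','pics/t13.png',190,120,220,150,3,'pics/t13c.png')
print(ctrl.sense()['q'])"
```

```text
time_s: 23.75
tcp_pos: [0.5262, -0.2072, 0.351]
eef_rot: [-0.009, 0.789, 0.614, -0.018]
wrist_force: [-0.5, -0.6, 0.3]
opening: 0.0259
time_s: 24.75
tcp_pos: [0.4659, -0.0654, 0.3835]
eef_rot: [-0.008, 0.79, 0.613, -0.018]
wrist_force: [0.8, 0.3, 0.6]
opening: 0.0253
[-0.35191437 -0.1518408   2.07866317 -0.02358944  1.24727445 -1.6642626 ]
```

View pics/s13.png

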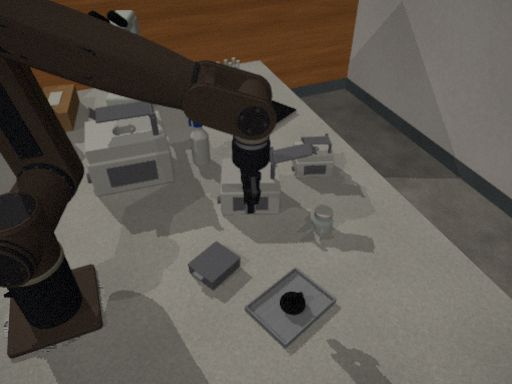

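View pics/t13c.png

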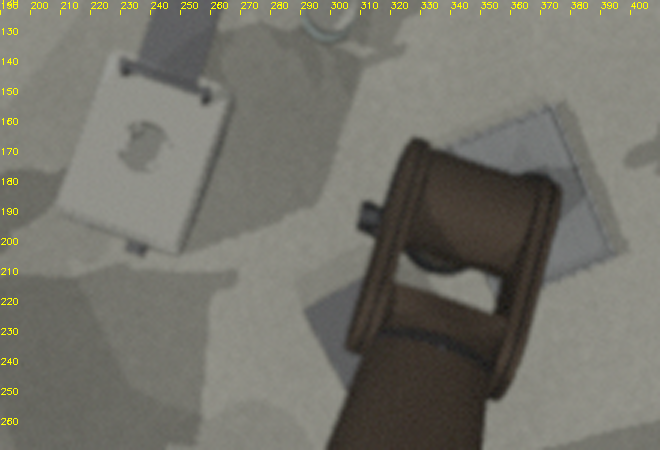

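```bash
python3 -c "
import cv2,numpy as np
from h import *
crop('side','pics/s13.png',295,190,60,60,6,'pics/a.png');crop('side','pics/side0.png',295,190,60,60,6,'pics/b.png');crop('side','pics/s13.png',250,265,90,80,4,'pics/c.png')
a,b,c=[cv2.imread('pics/%s.png'%k) for k in 'abc']
o=np.zeros((720,740,3),np.uint8);o[:360,:360]=a;o[:360,370:730]=b;o[370:690,:360]=c;cv2.imwrite('pics/abc.png',o[:600])"
```

```text
(no output)
```

View pics/abc.png

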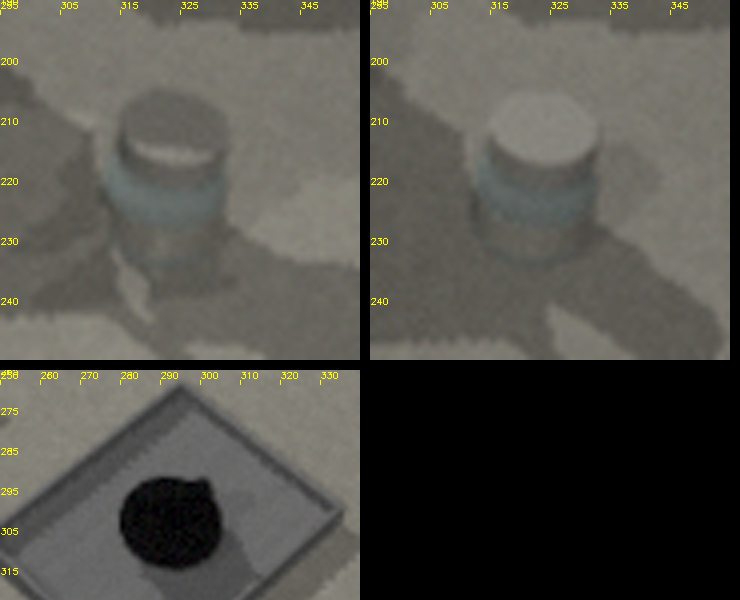

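```bash
python3 -c "
from h import *
C=np.array([.511,-.207]); h=1.324; 
def P(lx,ly,z): return np.r_[C+[np.cos(h)*lx-np.sin(h)*ly,np.sin(h)*lx+np.cos(h)*ly],z]
t=np.linspace(0,6.28,30)
pts=[P(.03*np.cos(a),.03*np.sin(a),.022) for a in t]+[P(.03*np.cos(a),.03*np.sin(a),.016) for a in t]+[P(x,y,.05) for x in(-.006,.006) for y in (-.022,.022)]
crop('side','pics/s13.png',270,275,45,45,13,'pics/d.png',np.array(pts))"
```

```text
(no output)
```

View pics/d.png

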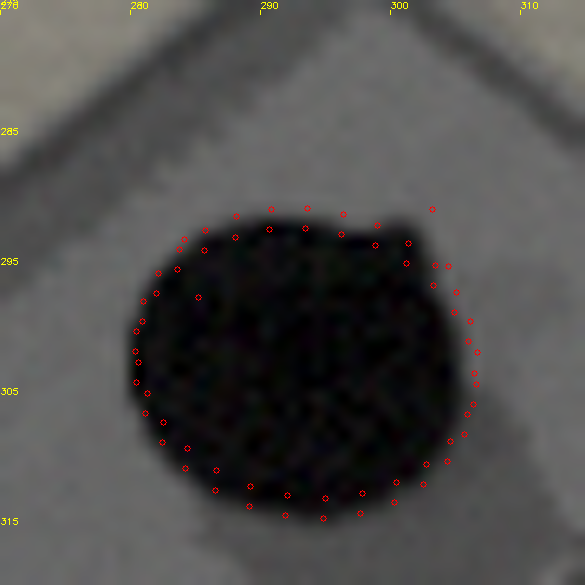

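The projected upright cap model matches the picture to about 1 px. The flap lies back, the bystanders haven't moved and the arm is clear, so I'm handing the job in.

```bash
python3 -c "
from plant import ctrl
print(ctrl.close_job())"
```

```text
the job is handed in; nothing more can be done
None
```

The job is done and handed in at about 25 s of the 67 s allowed. I swung the flap fully back with the closed fingers, then gripped the cap's bar and turned it counterclockwise to its stop. I lifted the cap straight off, lowered it into the middle of the tray until it touched the floor, then let go and backed off upwards.

**What the last checks showed:**
- **Flap and neck:** the flap is lying open at the back and the neck is empty.
- **Cap:** it stands in the tray, and an upright-cap model projected into the side picture matches it to about 1 px.
- **Bystanders:** the jar, slide box and spray bottle look unmoved. I compared the jar with its first picture close up; the other two I only judged from the overview.
- **Arm:** it is clear of everything, and the wrist readings I took stayed within a few newtons.

**What was not exact:**
- **Tank outline:** the tank's top outline measured about 120 x 160 mm, not 130 x 170. The base length came out at 169 mm, so I took the sides to be tapered.
- **Tool tilt:** the tool drifted up to 3 degrees off vertical, so the cap probably settled by up to about 2 mm when released.
- **Quarter-turn stop:** I judged it from the turn angle (the jaws turned about 1.6 rad) and a small rise in torque (0.14 N m). The bar may have slipped slightly in the pads there.

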